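# Point-and-confirm check before a sample transfer

## Robot

A 7-joint arm with a two-finger parallel gripper is mounted at the origin on the work surface. World frame = base frame: x ahead of the robot, y to its left, z up, the work surface at z = 0. Lengths are in m, angles in rad, forces in N, time in s.
With the tool pointing down it reaches from about 0.425 to 0.875 m from the base axis. Payload 9.9 kg.
Tool frame: the origin (TCP) lies at the very end of the fingers, on their centre line; the grasp point (between the pads) lies 19 mm behind it; z points along the fingers, x is the direction in which the jaws open and shut, and the axes are right-handed (so a half turn about z gives the same grasp; the last joint's range is limited). The gripper opens to 85 mm and grips with 20 to 120 N. Pads are 22 mm wide; open, the fingers measure 114 mm over their backs; the gripper's body (76 mm by 85 mm) begins 54 mm behind the grasp point. The pads swing forward as they close: fully open they stand 13 mm farther back than shut.
Start: joints at [1.197, 0.576, 0.025, 1.437, -0.015, 1.129, -0.057], TCP at [0.193, -0.647, 0.231] pointing down, gripper open.
Joint ranges: [-2.76, 2.76], [-0.34, 2.15], [-1.52, 1.57], [0.19, 2.46], [-1.09, 4.23], [0.17, 1.99], [-2.82, 2.82]. Speed limits (rad/s): [2.22, 2.22, 3.01, 3.01, 3.14, 3.14, 3.14].

## Interface

Orientations are given as a unit quaternion [w, x, y, z].
In Python, from rig import state, get_image, camera_info, finish_job gives the robot as it stands.
- The arm moves only by the tool jog_arm, never from a script. Its arguments are lists of equal length, an entry for each row: "offset": the shift along the tool's x, y, z in m, a list of three; "twist": the turn, a rotation vector about the tool's x, y, z in degrees, a list of three; "jaw": the closure in counts, from 0 (fully open) to 255 (shut). In form: {"offset": [[x, y, z], ...], "twist": [[ax, ay, az], ...], "jaw": [jaw, ...]}. A call has 1 to 20 rows; each row shifts and turns the commanded pose from where the row before left it, along the tool's axes as they then stand; what a row does not reach is not made up. A row lasts 1/8 s, in which the tool goes at most 62.5 mm and 10.7 degrees, less where a joint would pass 70% of its speed; a pose out of reach is approached as far as the arm can. A call with a gripper value outside its range is refused whole. The fingers move at their own pace and stop on an object; the grip force is fixed at half the most. Time passes only in rows, so rows that do not move let the fingers close. It gives the time, the measured TCP pose, the force and the opening at its end, in the units of the state.
- state(): the state, without advancing time (a new reading comes with each control period).
- get_image(name): name is "scene" or "top" or "wrist"; returns (picture, depth): 420x560x3 uint8, red, green, blue; 420x560 float32, m along the optical axis (not along the pixel's ray), 0 where there is no reading.
- camera_info(name): a dict with "camera_matrix" (3x3 intrinsics, pixels), "D" ([k1, k2, p1, p2, k3] as OpenCV has them; the pictures are not rectified), "eye" and "attitude" of the camera in the world; the wrist camera has in their place "tool_from_camera" (4x4, takes a point from camera to tool coordinates, whose origin is the TCP and whose axes are the tool frame's). Camera axes: x right, y up, looking along -z (the intrinsics and any distortion apply to the point x, -y, -z); pixel columns grow to the right and rows downward; lengths in m; the calibration is good to about 2 mm. A picture is of the moment at which its call begins: read the wrist's pose just before it. camera_info takes no time and is no camera call.
- finish_job(): hands the job in, once; it reports no verdict.
The state is a dict: "time": time; "joint_pos": joint angles; "dq": joint speeds; "effort": joint torques, N m; "position": TCP position; "tool_rot": TCP orientation; "ft_force": force on the tool from outside, world axes, zero at the start; "moment": the same for the moment, N m; "grip_width": finger opening in m.
Only numpy, scipy, OpenCV 4.12 (cv2) and the standard library are available. Lean on these libraries where they do the work, as an engineer would, in place of code of your own. Each camera call takes 0.05 s, during which the arm holds its last target. There are 200 camera calls.

## Task

Do the pointing check before a sample transfer: point from above at the middle of the orange-capped jar, fingertips one to four centimetres over it, for two seconds, then in the same way at the middle of the dish with the orange spot. Then press the green button fully down with the fingertips and let it come back up. Touch, move or lift nothing else, and do not bring the fingertips down close over any other jar or dish.

Things in the scene. Friction and masses are not known exactly. Their poses are not given: they have to be found in the camera images.
- jar_orange: loose clear sample jar with a paper label and orange screw cap, 40 mm across, 65 mm tall; origin at the centre of its underside, z up, so the cap's top is 65 mm above it
- jar_blue: loose clear sample jar with a paper label and blue screw cap, 40 mm across, 65 mm tall; origin at the centre of its underside, z up, so the cap's top is 65 mm above it
- jar_green: loose clear sample jar with a paper label and green screw cap, 40 mm across, 65 mm tall; origin at the centre of its underside, z up, so the cap's top is 65 mm above it
- jar_white: loose clear sample jar with a paper label and white screw cap, 40 mm across, 65 mm tall; origin at the centre of its underside, z up, so the cap's top is 65 mm above it
- dish_orange: loose white round culture dish with its lid on, 60 mm across, 15 mm high, with one orange spot 44 mm across in the middle of the lid; origin at the centre of its underside, z up, so the lid's top is 15 mm above it
- dish_blue: loose white round culture dish with its lid on, 60 mm across, 15 mm high, with one blue spot 44 mm across in the middle of the lid; origin at the centre of its underside, z up, so the lid's top is 15 mm above it
- dish_green: loose white round culture dish with its lid on, 60 mm across, 15 mm high, with one green spot 44 mm across in the middle of the lid; origin at the centre of its underside, z up, so the lid's top is 15 mm above it
- rack: fixed aluminium tray, 170 x 170 mm, 8 mm thick with 14 mm high lips on two sides, on which the four jars stand about 80 mm apart; origin at the centre of its underside, turns about z
- plate: fixed grey dish warmer with a dark steel top, 100 x 270 x 25 mm high, on which the three dishes stand in a row about 85 mm apart; origin at the centre of its underside, long side along its y
- panel: fixed grey confirm box, 85 x 85 x 30 mm high with a white top, carrying the green push button in its middle; origin at the centre of its underside
- confirm_top (a point): centre of the top face of the green push button (32 mm across) on the confirm box; it is pressed straight down
- confirm (a joint): travel of the green button in m: 0 when up, 0.006 when fully down; a spring of about 5 N at full travel brings it back up
- puck_a: loose bystander: round blue base 90 mm across with a steel post, 58 mm tall in all; origin at the centre of its underside
- puck_b: loose bystander: round blue base 90 mm across with a steel post, 58 mm tall in all; origin at the centre of its underside
- tip_box: loose bystander: yellow box with a white lid, 80 x 115 x 64 mm high; origin at the centre of its underside
- pen_pot: loose bystander: green pot of pens, 72 mm across, 70 mm tall and pens to 115 mm; origin at the centre of its underside
Mind the look-alikes: they are no part of the job. What is shaped like the panel but purple or red is not meant.

How it is judged:
By the outcome, as a careful person would: the job done as asked, in the order asked, and still so for the second after the job is handed in, with the robot touching nothing.
It also fails if it takes over 62 s, if anything falls off the work surface, if the arm or the gripper's body presses on something with over 40 N, if the wrist force passes 120 N, or if a joint passes its speed limit or range.

## Working session

There is one attempt and no reset: what is moved stays moved. The work goes in short steps, Python scripts to look and compute and a tool call to move; the robot and the scene stay as the last step left them, time stands still between calls to the robot, and variables do not carry over. Pictures are saved under pics/ and viewed, about 8 in all and at most 12, crops included, and the job is handed in when it is done.

Besides the shell and the picture viewer there is one more tool, called as name(argument=value, ...) on one line, values as JSON. jog_arm: Moves the arm, as the interface text tells. Its arguments: {"type":"object","properties":{"offset":{"type":"array","items":{"type":"array","items":{"type":"number"}}},"twist":{"type":"array","items":{"type":"array","items":{"type":"number"}}},"jaw":{"type":"array","items":{"type":"number"}}},"required":["offset","twist","jaw"]}

```bash
mkdir -p pics; cat > h.py <<'E'
import numpy as np,cv2
from rig import *
from scipy.spatial.transform import Rotation as R
def snap(n,f):
    p,d=get_image(n); cv2.imwrite('pics/'+f+'.png',p[:,:,::-1]); np.save('pics/'+f+'.npy',d); return p,d
def rot(a):
    a=np.array(a,float)
    return R.from_quat(a[[1,2,3,0]]).as_matrix() if a.size==4 else a.reshape(3,3)
def world(n,u,v,d,st=None):
    c=camera_info(n);K=np.array(c['camera_matrix'],float)
    x,y=cv2.undistortPoints(np.array([[[u,v]]],float),K,np.array(c['D'],float))[0,0]
    p=np.array([x*d,-y*d,-d])
    if n=='wrist':
        T=np.array(c['tool_from_camera']);p=T[:3,:3]@p+T[:3,3]
        return rot(st['tool_rot'])@p+np.array(st['position'])
    return rot(c['attitude'])@p+np.array(c['eye'])
E
python3 - <<'E'
from h import *
print(state())
for n in('top','scene'):print(camera_info(n));snap(n,n)
print(camera_info('wrist'))
E
```

```text
{'time': 0.0, 'joint_pos': array([ 1.1972161 ,  0.57656356,  0.02483073,  1.43791931, -0.01502876,
        1.12901433, -0.0565019 ]), 'dq': array([-3.74342728e-04, -1.93118261e-03, -3.36752047e-04,  3.02490950e-05,
       -3.44887130e-06,  6.72611897e-04,  1.42904424e-03]), 'effort': array([ 6.19544335e-04, -7.65745354e+01,  2.25044198e+00, -2.85971296e+01,
        1.52872450e-02,  1.27427952e-02,  3.57306317e-05]), 'position': array([ 0.19276331, -0.64640351,  0.23041723]), 'tool_rot': array([-4.90595102e-04,  8.01801194e-01, -5.97590249e-01, -7.06688989e-04]), 'ft_force': array([ 0.9027939 ,  0.07120795, -0.6554356 ]), 'moment': array([-0.02966409, -0.00717736,  0.00219427]), 'grip_width': 0.08543043050041135}
{'camera_matrix': array([[504.57180576,   0.        , 288.51287248],
       [  0.        , 504.57180576, 207.34762201],
       [  0.        ,   0.        ,   1.        ]]), 'D': array([-0.00667281,  0.        ,  0.        ,  0.        ,  0.        ]), 'eye': array([0.2020047 , 0.00660342, 1.76709516]), 'attitude': array([ 0.70722182,  0.07268308, -0.07412203, -0.69932853])}
{
[... 285 characters left out ...]
17, 1.19727532]), 'attitude': array([0.34674079, 0.11123257, 0.2832441 , 0.88722653])}
{'camera_matrix': array([[314.45259133,   0.        , 281.69235404],
       [  0.        , 314.45259133, 208.76935349],
       [  0.        ,   0.        ,   1.        ]]), 'D': array([-0.04400884,  0.        ,  0.        ,  0.        ,  0.        ]), 'tool_from_camera': array([[ 9.99999906e-01,  4.20501654e-05,  4.31450955e-04,
        -4.47661375e-04],
       [ 1.68003597e-04, -9.55092858e-01, -2.96306607e-01,
        -7.47652858e-02],
       [ 3.99615983e-04,  2.96306651e-01, -9.55092775e-01,
        -1.42280506e-01],
       [ 0.00000000e+00,  0.00000000e+00,  0.00000000e+00,
         1.00000000e+00]])}
```

View pics/top.png

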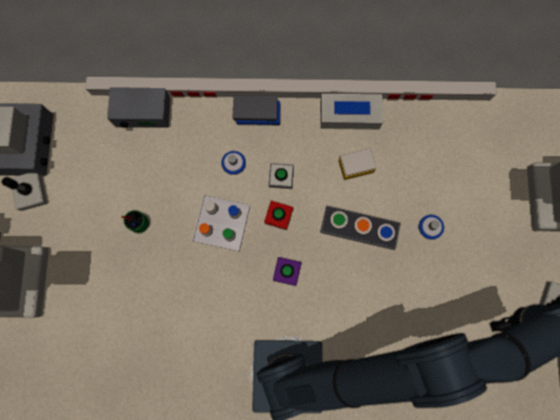

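View pics/scene.png

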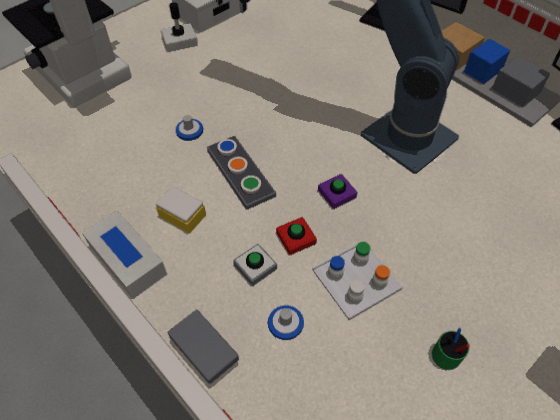

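Top view: orange cap at (205,229), with white (211,208), blue (235,211) and green (229,235) beside it. The orange dish is at (363,226), between green (339,219) and blue (386,232). Green buttons are on the white panel (281,174), the red one (279,214) and the purple one (287,271). I choose the white panel's button; the scene view shows the same layout (orange cap 382,272; orange dish 237,164; white panel 255,260).

```bash
python3 - <<'E'
from h import *
im={n:cv2.imread(f'pics/{n}.png') for n in('top','scene')};D={n:np.load(f'pics/{n}.npy') for n in im}
pts=dict(jo=(205,229,382,271),jb=(235,211,336,263),jg=(229,235,363,249),jw=(211,208,356,290),do=(363,226,237,164),db=(386,232,227,146),dg=(339,219,250,183),btn=(281,174,255,259),red=(279,214,296,230),pur=(287,271,338,186),pa=(233,160,286,317),pb=(432,225,188,122),tip=(357,164,181,205),pen=(137,221,452,345))
for k,(a,b,c,d) in pts.items():
    print(k,*[world(n,u,v,D[n][v,u]).round(3) for n,u,v in(('top',a,b),('scene',c,d))])
t=im['top'][150:290,185:405]; cv2.imwrite('pics/crop.png',cv2.resize(t,None,fx=3.6,fy=3.6,interpolation=cv2.INTER_CUBIC))
E
```

```text
jo [0.481 0.288 0.072] [0.486 0.29  0.071]
jb [0.544 0.188 0.077] [0.555 0.195 0.073]
jg [0.462 0.206 0.071] [0.474 0.214 0.073]
jw [0.555 0.272 0.069] [0.576 0.283 0.076]
do [ 0.504 -0.255  0.035] [ 0.51  -0.255  0.042]
db [ 0.483 -0.334  0.04 ] [ 0.485 -0.334  0.041]
dg [ 0.526 -0.171  0.044] [ 0.529 -0.174  0.04 ]
btn [0.683 0.033 0.054] [0.691 0.037 0.053]
red [0.54  0.038 0.053] [0.552 0.045 0.056]
pur [0.343 0.008 0.058] [0.357 0.015 0.054]
pa [0.73  0.203 0.062] [0.745 0.214 0.059]
pb [ 0.507 -0.491  0.054] [ 0.517 -0.491  0.053]
tip [ 0.721 -0.234  0.061] [ 0.733 -0.226  0.066]
pen [0.506 0.522 0.072] [0.515 0.531 0.07 ]
```

View pics/crop.png

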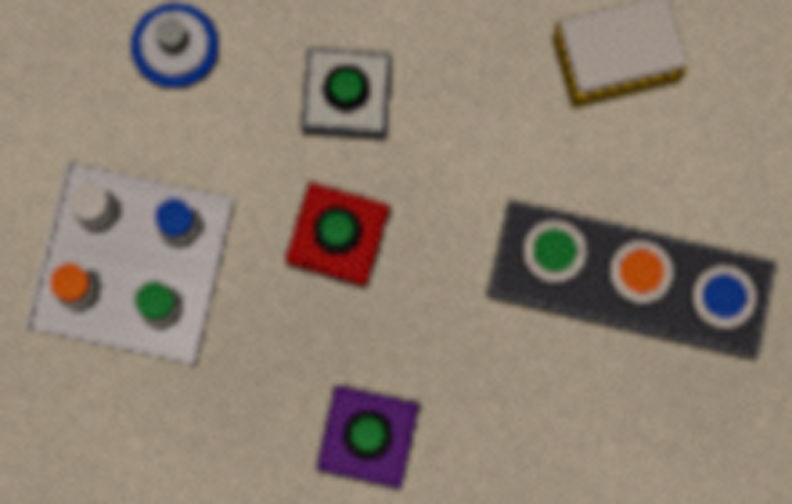

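Choice confirmed in the crop: orange cap is near-left in the rack, the orange dish is the middle one, and the button is on the white-topped grey box. Moving towards the jar with the jaws shut.

jog_arm(offset=[[-0.0233,-0.047,-0.004],[-0.0233,-0.047,-0.004],[-0.0233,-0.047,-0.004],[-0.0233,-0.047,-0.004],[-0.0233,-0.047,-0.004],[-0.0233,-0.047,-0.004],[-0.0233,-0.047,-0.004],[-0.0233,-0.047,-0.004]], twist=[[0,0,0],[0,0,0],[0,0,0],[0,0,0],[0,0,0],[0,0,0],[0,0,0],[0,0,0]], jaw=[255,255,255,255,255,255,255,255])

```text
time: 1.1
position: [0.5009, -0.3594, 0.2631]
tool_rot: [0.0, 0.802, -0.598, -0.0]
ft_force: [0.4, -0.1, -0.9]
grip_width: -0.0001
```

```bash
python3 -c "
from h import *
s=state();print(s['joint_pos'].round(2),s['position'],s['tool_rot'],s['grip_width'])"
```

```text
[ 0.56  0.46 -0.02  1.55  0.01  1.13 -0.74] [ 0.50086056 -0.35939855  0.26313844] [ 5.40781623e-05  8.01785831e-01 -5.97611403e-01 -2.98298233e-04] -6.175986199663118e-05
```

jog_arm(offset=[[-0.0447,-0.0307,0],[-0.0447,-0.0307,0],[-0.0447,-0.0307,0],[-0.0447,-0.0307,0],[-0.0447,-0.0307,0],[-0.0447,-0.0307,0],[-0.0598,0.0023,0],[-0.0598,0.0023,0],[-0.0598,0.0023,0],[-0.0598,0.0023,0],[-0.0598,0.0023,0],[-0.0598,0.0023,0],[0,0,0],[0,0,0]], twist=[[0,0,0],[0,0,0],[0,0,0],[0,0,0],[0,0,0],[0,0,0],[0,0,0],[0,0,0],[0,0,0],[0,0,0],[0,0,0],[0,0,0],[0,0,0],[0,0,0]], jaw=[255,255,255,255,255,255,255,255,255,255,255,255,255,255])

```text
time: 2.85
position: [0.4841, 0.2883, 0.2629]
tool_rot: [0.001, 0.802, -0.597, 0.0]
ft_force: [0.2, -0.3, 0.2]
grip_width: -0.0
```

```bash
python3 - <<'E'
from h import *
s=state();p,d=snap('wrist','w1');np.save('pics/s1.npy',s,allow_pickle=True)
print(s['position'],s['tool_rot'])
hsv=cv2.cvtColor(p,cv2.COLOR_RGB2HSV)
m=cv2.inRange(hsv,(3,150,90),(20,255,255))
n,l,st,c=cv2.connectedComponentsWithStats(m)
for i in range(1,n):
    if st[i,4]>150:
        z=np.median(d[l==i]); w=world('wrist',*c[i],z,s); print(st[i],c[i],z,w,'tool delta',rot(s['tool_rot']).T@(w-s['position']))
E
```

```text
[0.48406013 0.28827863 0.26294663] [ 5.05723490e-04  8.01895153e-01 -5.97464551e-01  1.38827717e-04]
[264 165  33  34 849] [279.73144876 181.79387515] 0.33919546 [0.48518616 0.2912768  0.07263761] tool delta [-0.00270812 -0.00205945  0.19030556]
```

View pics/w1.png

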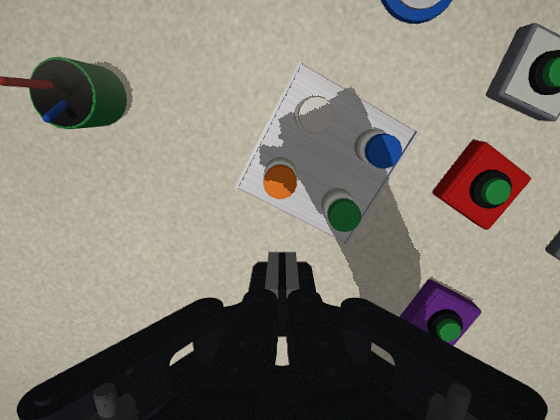

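The wrist picture shows the orange cap at (280,181), nearly under the tip; the other jars are clear of it. Descend to about 22 mm over the cap and hold.

jog_arm(offset=[[-0.003,-0.002,0.048],[0,0,0.045],[0,0,0.045],[0,0,0.03],[0,0,0],[0,0,0],[0,0,0],[0,0,0],[0,0,0],[0,0,0],[0,0,0],[0,0,0],[0,0,0],[0,0,0],[0,0,0],[0,0,0],[0,0,0],[0,0,0],[0,0,0],[0,0,0]], twist=[[0,0,0],[0,0,0],[0,0,0],[0,0,0],[0,0,0],[0,0,0],[0,0,0],[0,0,0],[0,0,0],[0,0,0],[0,0,0],[0,0,0],[0,0,0],[0,0,0],[0,0,0],[0,0,0],[0,0,0],[0,0,0],[0,0,0],[0,0,0]], jaw=[255,255,255,255,255,255,255,255,255,255,255,255,255,255,255,255,255,255,255,255])

```text
time: 5.4
position: [0.4851, 0.2922, 0.0953]
tool_rot: [-0.0, 0.802, -0.598, -0.0]
ft_force: [-0.5, -0.2, 0.2]
grip_width: 0.0004
```

```bash
python3 - <<'E'
from h import *
s=state();p,d=snap('wrist','w2');print(s['position'])
E
```

```text
[0.48514635 0.29222921 0.09530854]
```

View pics/w2.png

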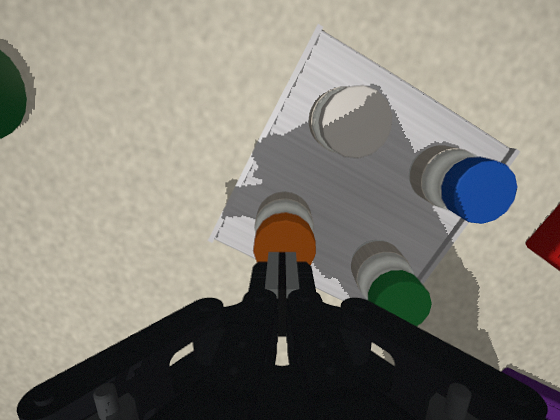

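The orange cap (284,240) is directly beneath the tips, with a clear gap. I'll hold a little longer for margin, rise, and travel to above the orange dish.

jog_arm(offset=[[0,0,0],[0,0,0],[0,0,0],[0,0,0],[0,0,0],[0,0,0],[0,0,-0.05],[0,0,-0.055],[0,0,-0.055],[0.0553,-0.0035,0],[0.0553,-0.0035,0],[0.0553,-0.0035,0],[0.0553,-0.0035,0],[0.0553,-0.0035,0],[0.0553,-0.0035,0],[0.0397,0.0313,0],[0.0397,0.0313,0],[0.0397,0.0313,0],[0.0397,0.0313,0],[0.0397,0.0313,0]], twist=[[0,0,0],[0,0,0],[0,0,0],[0,0,0],[0,0,0],[0,0,0],[0,0,0],[0,0,0],[0,0,0],[0,0,0],[0,0,0],[0,0,0],[0,0,0],[0,0,0],[0,0,0],[0,0,0],[0,0,0],[0,0,0],[0,0,0],[0,0,0]], jaw=[255,255,255,255,255,255,255,255,255,255,255,255,255,255,255,255,255,255,255,255])

```text
time: 7.95
position: [0.506, -0.2561, 0.2554]
tool_rot: [-0.0, 0.802, -0.598, 0.0]
ft_force: [0.9, -0.3, 0.4]
grip_width: -0.0001
```

jog_arm(offset=[[0,0,0],[0,0,0]], twist=[[0,0,0],[0,0,0]], jaw=[255,255])

```text
time: 8.2
position: [0.507, -0.2542, 0.2553]
tool_rot: [-0.0, 0.802, -0.598, -0.0]
ft_force: [0.9, 0.6, 0.3]
grip_width: -0.0001
```

```bash
python3 - <<'E'
from h import *
s=state();p,d=snap('wrist','w3')
print(s['position'],s['tool_rot'])
hsv=cv2.cvtColor(p,cv2.COLOR_RGB2HSV)
m=cv2.inRange(hsv,(3,150,90),(20,255,255))
n,l,st,c=cv2.connectedComponentsWithStats(m)
for i in range(1,n):
    if st[i,4]>150:
        z=np.median(d[l==i]); w=world('wrist',*c[i],z,s); print(st[i],c[i],z,w,'tool delta',rot(s['tool_rot']).T@(w-s['position']))
E
```

```text
[ 0.50696252 -0.25419585  0.25526054] [-3.09500640e-04  8.01756738e-01 -5.97650415e-01 -1.38235521e-04]
[ 266  161   37   37 1078] [283.79777365 179.29406308] 0.3636409 [ 0.50711892 -0.25592699  0.04012499] tool delta [0.00183098 0.00041579 0.21513438]
```

View pics/w3.png

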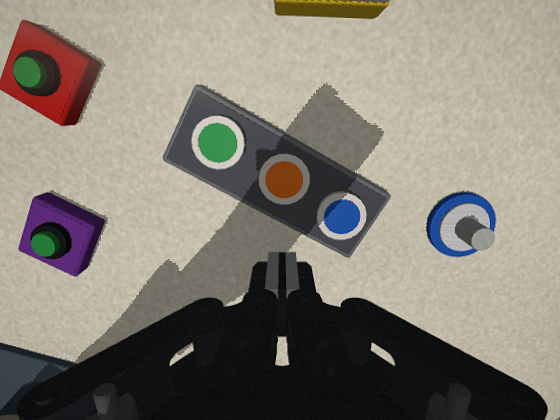

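The orange spot is at (284,179), in the middle of the row, and directly under the tip. Descend to about 23 mm over the lid and hold.

jog_arm(offset=[[0.002,0,0.05],[0,0,0.05],[0,0,0.05],[0,0,0.042],[0,0,0],[0,0,0],[0,0,0],[0,0,0],[0,0,0],[0,0,0],[0,0,0],[0,0,0],[0,0,0],[0,0,0],[0,0,0],[0,0,0],[0,0,0],[0,0,0],[0,0,0],[0,0,0]], twist=[[0,0,0],[0,0,0],[0,0,0],[0,0,0],[0,0,0],[0,0,0],[0,0,0],[0,0,0],[0,0,0],[0,0,0],[0,0,0],[0,0,0],[0,0,0],[0,0,0],[0,0,0],[0,0,0],[0,0,0],[0,0,0],[0,0,0],[0,0,0]], jaw=[255,255,255,255,255,255,255,255,255,255,255,255,255,255,255,255,255,255,255,255])

```text
time: 10.75
position: [0.5074, -0.2566, 0.0633]
tool_rot: [-0.0, 0.802, -0.598, -0.0]
ft_force: [-0.1, -0.4, 0.0]
grip_width: 0.0001
```

jog_arm(offset=[[0,0,0],[0,0,0],[0,0,0],[0,0,0],[0,0,0],[0,0,0],[0,0,-0.05],[0,0,-0.055],[0,0,-0.055],[-0.0326,-0.0366,0],[-0.0326,-0.0366,0],[-0.0326,-0.0366,0],[-0.0326,-0.0366,0],[-0.0326,-0.0366,0],[-0.0326,-0.0366,0],[-0.0326,-0.0366,0],[0,0,0],[0,0,0],[0,0,0]], twist=[[0,0,0],[0,0,0],[0,0,0],[0,0,0],[0,0,0],[0,0,0],[0,0,0],[0,0,0],[0,0,0],[0,0,0],[0,0,0],[0,0,0],[0,0,0],[0,0,0],[0,0,0],[0,0,0],[0,0,0],[0,0,0],[0,0,0]], jaw=[255,255,255,255,255,255,255,255,255,255,255,255,255,255,255,255,255,255,255])

```text
time: 13.12
position: [0.6873, 0.0335, 0.2234]
tool_rot: [0.0, 0.801, -0.598, 0.0]
ft_force: [-0.7, -1.1, -1.1]
grip_width: -0.0003
```

```bash
python3 - <<'E'
from h import *
s=state();p,d=snap('wrist','w4')
print(s['position'],s['tool_rot'])
hsv=cv2.cvtColor(p,cv2.COLOR_RGB2HSV)
m=cv2.inRange(hsv,(45,100,50),(85,255,255))
n,l,st,c=cv2.connectedComponentsWithStats(m)
for i in range(1,n):
    if st[i,4]>150:
        z=np.median(d[l==i]); w=world('wrist',*c[i],z,s); print(st[i],c[i],z,w,'tool delta',rot(s['tool_rot']).T@(w-s['position']))
E
```

```text
[0.68732919 0.03348167 0.22344798] [ 4.01176971e-04  8.01198257e-01 -5.98398820e-01  2.11073473e-04]
[269 172  30  31 723] [283.38035961 186.97648686] 0.32213736 [0.6882434  0.03241114 0.0514419 ] tool delta [ 0.00114523 -0.00063988  0.17200684]
[230 287  18  19 221] [237.86425339 295.10859729] 0.36057907 [0.55100471 0.04624674 0.05083063] tool delta [-0.05107535  0.1270272   0.17262519]
[ 65 309  33  33 797] [ 81.47302384 325.60225847] 0.34941882 [0.47284149 0.20850551 0.07142762] tool delta [-0.22882954  0.15592869  0.15189401]
```

View pics/w4.png

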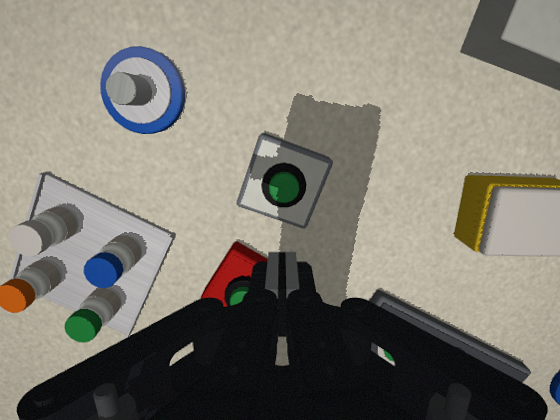

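The green button of the white panel is at (283,187), under the tip, and its top is near z = 0.051. Approach to just above it, then press in small steps while watching the force.

jog_arm(offset=[[0.001,0,0.05],[0,0,0.05],[0,0,0.045],[0,0,0.02],[0,0,0],[0,0,0]], twist=[[0,0,0],[0,0,0],[0,0,0],[0,0,0],[0,0,0],[0,0,0]], jaw=[255,255,255,255,255,255])

```text
time: 13.92
position: [0.6893, 0.0342, 0.0603]
tool_rot: [-0.001, 0.802, -0.598, 0.001]
ft_force: [-0.1, 1.0, 0.6]
grip_width: -0.0001
```

jog_arm(offset=[[0,0,0.003],[0,0,0.003],[0,0,0.002],[0,0,0.002],[0,0,0]], twist=[[0,0,0],[0,0,0],[0,0,0],[0,0,0],[0,0,0]], jaw=[255,255,255,255,255])

```text
time: 14.55
position: [0.6883, 0.0344, 0.0485]
tool_rot: [-0.0, 0.802, -0.598, 0.0]
ft_force: [0.2, 0.6, 3.7]
grip_width: -0.0
```

jog_arm(offset=[[0,0,0.002],[0,0,0.001],[0,0,0]], twist=[[0,0,0],[0,0,0],[0,0,0]], jaw=[255,255,255])

```text
time: 14.92
position: [0.6883, 0.0343, 0.0461]
tool_rot: [-0.0, 0.802, -0.598, 0.0]
ft_force: [-1.7, 0.7, 9.5]
grip_width: -0.0001
```

jog_arm(offset=[[0,0,0.001],[0,0,0]], twist=[[0,0,0],[0,0,0]], jaw=[255,255])

```text
time: 15.18
position: [0.6884, 0.0344, 0.046]
tool_rot: [-0.0, 0.802, -0.598, 0.0]
ft_force: [-5.3, 0.4, 17.7]
grip_width: 0.0002
```

It has bottomed: the force rose to 17.7 N with no further travel. Now retract.

jog_arm(offset=[[0,0,0],[0,0,-0.005],[0,0,-0.01],[0,0,-0.04],[0,0,-0.05],[0,0,-0.05],[0,0,-0.022],[0,0,0],[0,0,0],[0,0,0]], twist=[[0,0,0],[0,0,0],[0,0,0],[0,0,0],[0,0,0],[0,0,0],[0,0,0],[0,0,0],[0,0,0],[0,0,0]], jaw=[255,255,255,255,255,255,255,255,255,255])

```text
time: 16.42
position: [0.6872, 0.0343, 0.2196]
tool_rot: [0.001, 0.802, -0.598, -0.001]
ft_force: [0.1, 0.4, -0.0]
grip_width: 0.0
```

```bash
python3 - <<'E'
from h import *
s=state();p,d=snap('wrist','w5')
print(s['time'],s['position'],s['ft_force'])
hsv=cv2.cvtColor(p,cv2.COLOR_RGB2HSV)
m=cv2.inRange(hsv,(45,100,50),(85,255,255))
n,l,st,c=cv2.connectedComponentsWithStats(m)
for i in range(1,n):
    if st[i,4]>150:
        z=np.median(d[l==i]); print(c[i],world('wrist',*c[i],z,s))
E
```

```text
16.425 [0.68722126 0.03425561 0.21964261] [ 0.0984331   0.3619925  -0.03776583]
[284.38378378 187.57972973] [0.68823665 0.03241873 0.05140063]
[237.71794872 295.92307692] [0.55153349 0.04684855 0.05070533]
[ 80.14426634 326.7755857 ] [0.47295827 0.20864964 0.07146556]
```

View pics/w5.png

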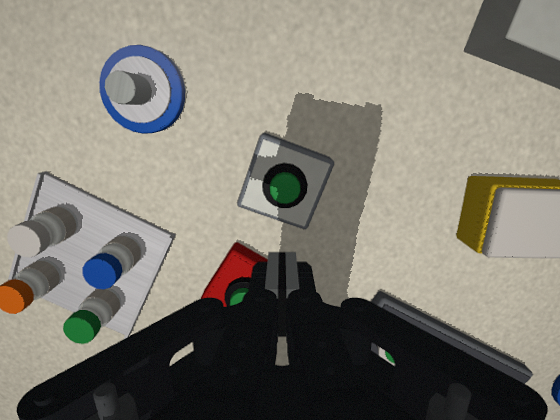

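The button is back up at (284,188), z = 0.0514 as before. Nothing else in view has moved, and the tool is clear.

```bash
python3 -c "
from rig import *
print(finish_job())"
```

```text
the job is handed in; nothing more can be done
None
```

I did the pointing check and the button press in the order asked, then handed the job in at about 16.4 s on the robot's clock.

- **Orange-capped jar:** I held the shut fingertips about 22 mm over the middle of the cap for about 2.75 s. The wrist camera put the tip within about 1 mm of the cap's centre.
- **Dish with the orange spot:** I held them about 23 mm over the middle of the lid for about 2.75 s, also within about 1 mm of centre.
- **Green button on the white-topped box:** I pressed until the tip stopped at z = 0.046 m while the force rose to 17.7 N. The spring gives about 5 N at full travel, so the button was on its stop. By depth, the top went from 51.4 mm to 46.0 mm, slightly under the nominal 6 mm but within the 2 mm calibration error.

In the last check the button was back up at z = 0.0514 m, the same as before the press. The tool was clear, with the force near zero. The jars, rack, panel, tip box and puck seen in the last wrist picture looked unmoved. I took no picture of the dishes after pointing at theirs, but no force was felt there. No checks failed.

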